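# Fold the garnish box lid over and tuck it under its lip

## Robot

A 6-joint arm with a two-finger parallel gripper is mounted at the origin on a cart in front of the work surface, level with it; the furniture and walls round the work are solid. World frame = base frame: x ahead of the robot, y to its left, z up, the work surface at z = 0. Lengths are in m, angles in degrees, forces in N, time in s.
With the tool pointing down it reaches from about 0.35 to 0.875 m from the base axis. Payload 4.2 kg.
Tool frame: the origin (TCP) lies at the very end of the fingers, on their centre line; the grasp point (between the pads) lies 19 mm behind it; z points along the fingers, y is the line along which they close (so a half turn about z gives the same grasp; the last joint's range is limited). The gripper opens to 87 mm and grips with 3 to 60 N. Pads are 19 mm wide; open, the fingers measure 117 mm over their backs; the gripper's body (75 mm by 190 mm) begins 51 mm behind the grasp point.
Start: joints at [14.817, 22.042, 0.453, 0, -68.411, -14.817], TCP at [0.625, 0, 0.223] pointing down, gripper open.
Joint ranges: [-179.83, 179.83], [-69.29, 118.12], [-61.27, 80.66], [-181.25, 117.63], [-171.15, -9.14], [-177.46, 177.46]. Speed limits (degrees/s): [159.86, 159.86, 180, 180, 180, 180].

## Interface

Orientations are given as a 3x3 rotation matrix whose columns are the frame's x, y, z axes.
In Python, from station import monitor, cams, ticket gives the robot as it stands.
- The arm moves only by the tool drive_tool, never from a script. Its argument "moves" is a list of rows, each an object with "delta_pos": the shift along the tool's x, y, z in mm, a list of three; "turn": the turn about the tool's z in rad; "claw": the opening, from 0 (shut) to 1 (fully open). A call has 1 to 12 rows; each row shifts and turns the commanded pose from where the row before left it, along the tool's axes as they then stand; what a row does not reach is not made up. A row lasts 1/8 s, in which the tool goes at most 62.5 mm and 10.7 degrees, less where a joint would pass 70% of its speed; a pose out of reach is approached as far as the arm can. A call is refused whole if a number of a shift passes 62.5 or a number of a turn 0.188, either way. A call with a gripper value outside its range is refused whole. The fingers move at their own pace and stop on an object; the grip force is fixed at half the most. Time passes only in rows, so rows that do not move let the fingers close. It gives the time, the measured TCP pose, the force, the opening and the grip force at its end, in the units of the state.
- monitor.sense(): the state, without advancing time (a new reading comes with each control period).
- cams.capture(name): name is "scene" or "side" or "wrist"; returns a dict with "color" (480x640x3 uint8, red, green, blue), "range_z" (480x640 float32, m along the optical axis (not along the pixel's ray), 0 where there is no reading), "vertical_fov" (degrees; the focal length in pixels is half the picture's height over the tangent of half this angle, whatever the lens; pixels are square), "cx", "cy" (the principal point, pixels), "dist" ([k1, k2, p1, p2, k3] as OpenCV has them; the pictures are not rectified), "extrinsics" (4x4, takes a point from camera to world coordinates). Camera axes: x right, y down, z forward; pixel columns grow to the right and rows downward; lengths in m; the calibration is good to about 2 mm. A picture is of the moment at which its call begins.
- ticket.finish_job(): hands the job in; it is judged then, once.
The state is a dict: "time_s": time; "joints": joint angles; "joint_velocities": joint speeds; "effort": joint torques, N m; "tcp_pos": TCP position; "ee_rot": TCP orientation; "wrist_force": force on the tool from outside, world axes, zero at the start; "moment": the same for the moment, N m; "gripper_width": opening from 0.0 (shut) to 1.0 (fully open); "gripper_force": force on a finger pad.
Only numpy, scipy, OpenCV 4.12 (cv2) and the standard library are available. Lean on these libraries where they do the work, as an engineer would, in place of code of your own. Each camera call takes 0.05 s, during which the arm holds its last target. There are 200 camera calls.

## Task

Close the green garnish box with your fingertips: gently fold its springy orange lid over until it lies flat, then, keeping it down, push it by its black rib so that its front edge is tucked fully under the dark steel lip, and leave it there. Only push and press; do not pinch the lid or use force on it, and leave the jigger, the spice jar and the timer where they stand.

Things in the scene. Friction and masses are not known exactly. Their poses are not given: they have to be found in the camera images.
- garnish_box: open-topped green box, 150 mm (its x) by 130 mm (its y), walls 75 mm high and 4 mm thick, fixed to the worktop, two yellow-green citrus fruits inside that stay below the rim. Origin at the centre of its underside, z up. Its -x side is the front, with the dark steel lip; the lid is hinged at its +x side. Forward below means the box's -x
- lid (a joint): angle of the lid about its hinge: 0 = folded over and flat on the rim, grows as the lid rises, 1.57 = upright, more = leaning back away from the lip; stop at 2.2. A weak spring with some friction keeps it open at about 1.4 to 2.2 and lifts it again when it is let go untucked (pressing it flat takes about 1 N at the rib). The lid is thin: 5 to 15 N is ample for every push, more than 35 N in all (a pinch included) damages it
- lid_slide (a joint): how far the lid with its hinge pin has been pushed forward along the slots, m: 0 = fully back, 0.014 = fully forward, stop at both ends. Stays where it is left; moving it takes about 2.5 N, so a finger that still presses on the lid drags it along: after the tuck, lift the finger straight up. Folded flat at 0 the lid's edge is 4 mm short of the lip, at 0.014 it reaches 10 mm under it. If it is more than 4 mm forward before the lid is flat, the edge lands on top of the lip
- lid_hinge (a point): centre of the hinge pin, on the lid's mid-plane, 77 mm above the worktop; the pin runs along the box's y
- lid_edge (a point): middle of the lid's free edge, 122 mm from the hinge; the lid is a flat orange plate 4 mm thick, 128 mm wide. The lid's outer face is up when it is flat and faces back, away from the lip, when it is upright
- lid_rib (a point): point on the lid's outer face, 95 mm from the hinge, at the middle of the foot of the rib's hinge-side face. The rib is a straight black bar on the outer face, 40 mm long parallel to the hinge, 6 mm thick and 9 mm high; a fingertip put on the lid just on its hinge side can press the lid down and push the rib forward
- lip_edge (a point): middle of the lower rear edge of the fixed dark steel lip, 81.5 mm above the worktop; the lip is a plate 96 mm wide and 3 mm thick (top at 84.5 mm) that stands 11 mm back from an upright on the front wall over the rim, leaving 2.5 mm above the flat lid
- jigger: steel-grey hourglass jigger, 45 mm across, 80 mm high, loose; origin at the centre of its foot
- spice: glass spice jar with a yellow cap, 42 mm across, 106 mm high, loose; origin at the centre of its foot
- kitchen_timer: round white kitchen timer with a black dial, 71 mm across, 38 mm high, loose; origin at the centre of its foot

How it is judged:
By the outcome, as a careful person would: the job done as asked, in the order asked, and still so for the second after the job is handed in, with the robot touching nothing.
It also fails if it takes over 38 s, if anything falls off the work surface, if the arm or the gripper's body presses on something with over 40 N, if the wrist force passes 120 N, or if a joint passes its speed limit or range.

## Working session

There is one attempt and no reset: what is moved stays moved. The work goes in short steps, Python scripts to look and compute and a tool call to move; the robot and the scene stay as the last step left them, time stands still between calls to the robot, and variables do not carry over. Pictures are saved under pics/ and viewed, at most 10 in all, crops included, and the job is handed in when it is done.

Besides the shell and the picture viewer there is one more tool, called after "Emit:" in YAML: its name, and indented under it one key for each argument. drive_tool: Moves the arm, as the interface text tells. Its arguments: {"type":"object","properties":{"moves":{"type":"array","items":{"type":"object","properties":{"delta_pos":{"type":"array","items":{"type":"number"}},"turn":{"type":"number"},"claw":{"type":"number"}}}}},"required":["moves"]}

```bash
mkdir -p pics; cat > h.py <<'E'
import numpy as np, cv2
from station import monitor, cams, ticket
def cap(n): return cams.capture(n)
def K(c):
    f=c["color"].shape[0]/2/np.tan(np.radians(c["vertical_fov"])/2)
    return np.array([[f,0,c["cx"]],[0,f,c["cy"]],[0,0,1]])
def cloud(c):
    h,w=c["range_z"].shape
    u,v=np.meshgrid(np.arange(w),np.arange(h))
    p=cv2.undistortPoints(np.stack([u,v],-1).reshape(-1,1,2).astype(np.float64),K(c),np.array(c["dist"],float)).reshape(h,w,2)
    z=c["range_z"][...,None]
    P=np.concatenate([p*z,z],-1)
    E=np.array(c["extrinsics"]); return P@E[:3,:3].T+E[:3,3]
def ray(c,uv):
    p=cv2.undistortPoints(np.array(uv,float).reshape(-1,1,2),K(c),np.array(c["dist"],float)).reshape(-1,2)
    E=np.array(c["extrinsics"]); d=np.c_[p,np.ones(len(p))]@E[:3,:3].T
    return E[:3,3],d
def onz(c,uv,z):
    o,d=ray(c,uv); return o+d*((z-o[2])/d[:,2])[:,None]
def save(c,n): cv2.imwrite(f"pics/{n}.png",c["color"][...,::-1])
E
python3 - <<'E'
from h import *
for n in("scene","side","wrist"):
    c=cap(n); save(c,n+"0"); np.savez(n+"0.npz",**{k:c[k] for k in c})
    print(n,np.round(c["extrinsics"],3).tolist())
    P=cloud(c);hsv=cv2.cvtColor(c["color"],cv2.COLOR_RGB2HSV); ok=c["range_z"]>0
    for nm,lo,hi in(("orange",(5,150,80),(18,255,255)),("green",(40,80,40),(85,255,255))):
        m=(cv2.inRange(hsv,lo,hi)>0)&ok
        if m.sum()>50: q=P[m]; print(nm,m.sum(),np.percentile(q,[2,50,98],axis=0).round(3).tolist())
s=monitor.sense();print(s["tcp_pos"],s["ee_rot"],s["wrist_force"])
E
```

```text
scene [[0.45, -0.622, 0.641, -0.024], [-0.893, -0.318, 0.318, -0.256], [0.006, -0.715, -0.699, 0.701], [0.0, 0.0, 0.0, 1.0]]
orange 3528 [[0.418, 0.072, 0.084], [0.477, 0.103, 0.145], [0.764, 0.168, 0.336]]
green 26503 [[0.111, -0.011, -0.677], [0.309, 0.419, -0.238], [0.702, 0.422, 0.277]]
side [[0.955, -0.167, 0.244, 0.273], [-0.295, -0.473, 0.83, -0.86], [-0.023, -0.865, -0.501, 0.621], [0.0, 0.0, 0.0, 1.0]]
orange 4137 [[0.419, 0.075, 0.085], [0.477, 0.104, 0.14], [0.537, 0.137, 0.191]]
green 31636 [[-0.019, -0.106, -0.79], [0.194, 0.422, -0.269], [0.775, 0.428, 0.281]]
wrist [[-1.0, -0.0, -0.002, 0.626], [-0.001, 0.958, 0.288, -0.079], [0.002, 0.288, -0.958, 0.383], [0.0, 0.0, 0.0, 1.0]]
orange 1551 [[0.464, -0.024, 0.081], [0.53, 0.112, 0.12], [0.598, 0.122, 0.316]]
green 17929 [[-0.258, -0.089, -0.69], [0.482, 0.014, 0.029], [0.651, 0.415, 0.106]]
[6.24564590e-01 2.10603927e-05 2.21708408e-01] [[-1.21192437e-04 -9.99998604e-01 -1.66646264e-03]
 [-9.99999984e-01  1.21414978e-04 -1.33440455e-04]
 [ 1.33642602e-04  1.66644644e-03 -9.99998603e-01]] [-0.17488308 -0.44849199  0.57345569]
```

View pics/scene0.png

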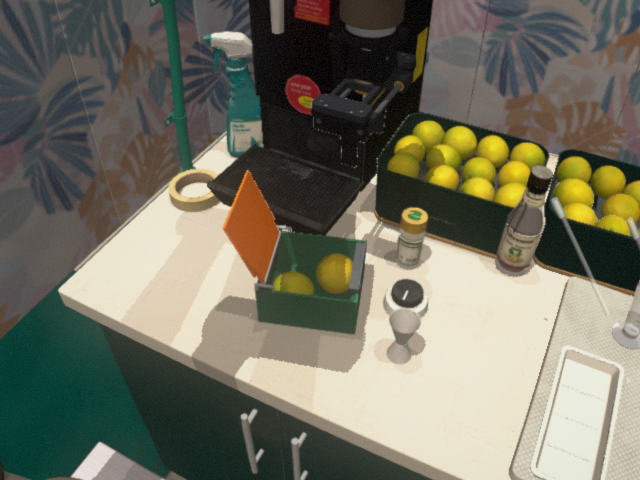

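View pics/side0.png

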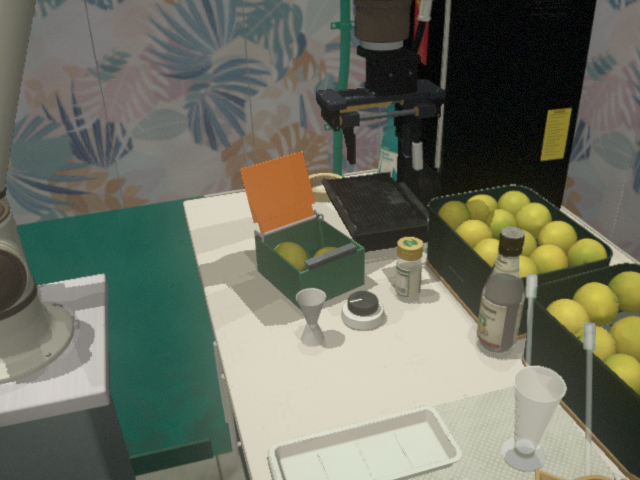

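The scene picture shows the box at about (315,285), with the lid upright at (250,230). The lip is on the right, facing -y, around (355,270). The jigger (403,335), timer (407,298) and spice jar (411,237) stand beyond the lip. The side picture agrees: lid (280,195), lip (330,257).

```bash
python3 - <<'E'
from h import *
O=[];G=[]
for n in("scene","side"):
    c=dict(np.load(n+"0.npz")); P=cloud(c);hsv=cv2.cvtColor(c["color"],cv2.COLOR_RGB2HSV); ok=c["range_z"]>0
    box=(P[...,0]>.36)&(P[...,0]<.6)&(P[...,1]>-.1)&(P[...,1]<.2)&(P[...,2]>.005)&(P[...,2]<.25)&ok
    m=cv2.erode(cv2.inRange(hsv,(3,150,80),(17,255,255)),np.ones((3,3)))>0
    m&=box; q=P[m]; ctr=q.mean(0); w=np.linalg.svd(q-ctr,full_matrices=False)[2]
    print(n,"lid ctr",ctr.round(4),"normal",w[2].round(4),"rms",np.std((q-ctr)@w[2]).round(4))
    rect=cv2.minAreaRect(((q-ctr)@w[:2].T*1000).astype(np.float32)); 
    print("corners",(cv2.boxPoints(rect)/1000@w[:2]+ctr).round(4).tolist())
    O.append(q)
    g=(cv2.inRange(hsv,(40,60,20),(90,255,255))>0)&box
    q=P[g]; print("green z max",np.percentile(q[:,2],[90,99]))
    t=q[(q[:,2]>.05)&(q[:,2]<.085)]; r=cv2.minAreaRect((t[:,:2]*1000).astype(np.float32)); print("green rect",r,cv2.boxPoints(r).round(1).tolist())
    # greyish stuff at lip height
    l=box&(hsv[...,1]<90)&(hsv[...,2]<120)&(P[...,2]>.079)&(P[...,2]<.095)&(P[...,1]<.02)
    q=P[l]; 
    if len(q)>10:
        r=cv2.minAreaRect((q[:,:2]*1000).astype(np.float32)); print("lip",len(q),cv2.boxPoints(r).round(1).tolist(),np.median(q[:,2]))
    print()
E
python3 -c "
import cv2
a=cv2.imread('pics/scene0.png')[160:360,200:440];b=cv2.imread('pics/side0.png')[140:350,230:430]
a=cv2.resize(a,(400,333),interpolation=2);b=cv2.resize(b,(380,333*1),interpolation=2)
import numpy as np;cv2.imwrite('pics/crop0.png',np.hstack([a,b]))"
```

```text
scene lid ctr [0.4748 0.1025 0.1417] normal [ 0.2799 -0.8881  0.3646] rms 0.0007
corners [[0.5325, 0.1418, 0.1932], [0.5451, 0.1009, 0.0839], [0.4251, 0.0632, 0.0842], [0.4125, 0.1041, 0.1934]]
green z max [0.07286148 0.0763348 ]
green rect ((505.37738037109375, 18.569015502929688), (133.1239776611328, 147.07496643066406), 17.532499313354492) [[419.79998779296875, 68.5999984741211], [464.1000061035156, -71.5999984741211], [591.0, -31.5], [546.7000122070312, 108.69999694824219]]
lip 475 [[476.6000061035156, -51.79999923706055], [481.3999938964844, -67.19999694824219], [574.7000122070312, -37.70000076293945], [569.7999877929688, -22.299999237060547]] 0.08459713669956692

side lid ctr [0.4767 0.1045 0.1394] normal [ 0.2825 -0.8886  0.3614] rms 0.0018
corners [[0.5453, 0.1043, 0.0853], [0.4272, 0.0655, 0.0824], [0.4118, 0.1043, 0.1896], [0.53, 0.143, 0.1925]]
green z max [0.07132494 0.07648424]
green rect ((505.0008544921875, 21.48595428466797), (132.73951721191406, 153.5502471923828), 17.643564224243164) [[418.5, 74.5], [465.0, -71.80000305175781], [591.5, -31.600000381469727], [545.0, 114.80000305175781]]
lip 363 [[475.79998779296875, -47.099998474121094], [481.70001220703125, -66.30000305175781], [574.7999877929688, -37.400001525878906], [568.9000244140625, -18.200000762939453]] 0.08452793290857419
```

View pics/crop0.png

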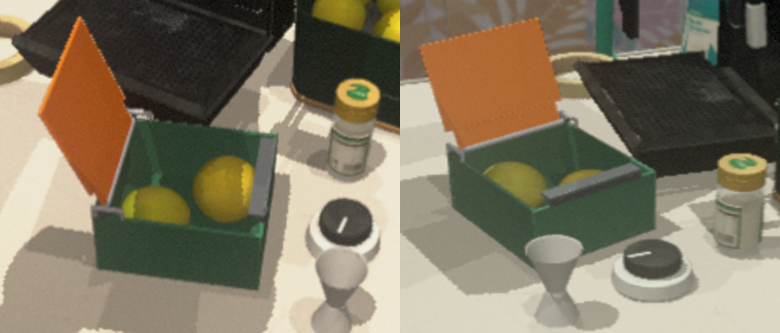

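View pics/wrist0.png

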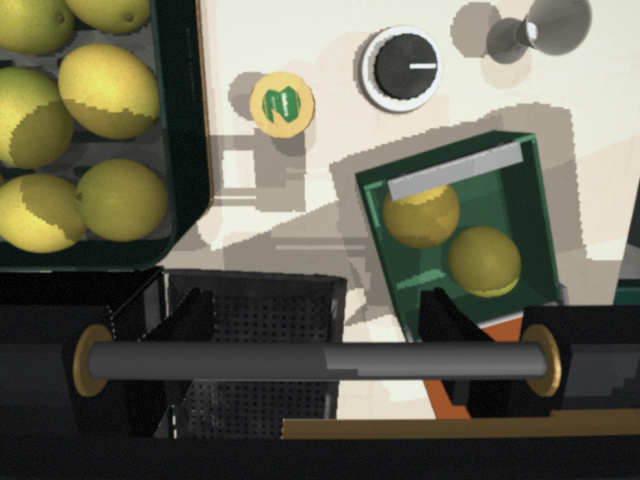

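The crops show the lip's rear edge, the lid leaning back with its hinge on the +y side, and the objects clear of the front. The wrist view shows the lip at (455,172) and the lid partly hidden at (490,340). I'll check for obstacles behind the lid while I shut the claw, turn and rise.

```bash
python3 - <<'E'
from h import *
for n in("scene","side"):
    c=dict(np.load(n+"0.npz")); P=cloud(c)[c["range_z"]>0]
    d=(P[:,:2]-[.485,.0825]); X=d@[.303,-.953]; Y=d@[.953,.303]
    for z0,z1 in((.1,.15),(.15,.2),(.2,.3),(.3,.6)):
        m=(P[:,2]>z0)&(P[:,2]<z1)&(X<.13)&(X>-.2)&(abs(Y)<.2)
        H=np.histogram2d(X[m],Y[m],bins=[np.arange(-.2,.14,.033),np.arange(-.2,.21,.05)])[0].astype(int)
        print(n,z0,"rows X -200..130 step33, cols Y step 50");print(H)
E
```

```text
scene 0.1 rows X -200..130 step33, cols Y step 50
[[  0   0   0   0   0   0   0   0]
 [  0   0   0   0   0   0   0   0]
 [  0   0   0   0   0   0   0   0]
 [  0   0   0   0   0   0   0   0]
 [  0   0   0   0   0   0   0   0]
 [  0   0 233 602 528 140   0   0]
 [  0   0   0   0   0   0   0   0]
 [  0   0   0   0   0   0   0   0]
 [  0   0   0   0   0   0   0   0]
 [  0   0   0   0   0   0   0   0]]
scene 0.15 rows X -200..130 step33, cols Y step 50
[[  0   0   0   0   0   0   0   0]
 [  0   0   0   0   0   0   0   0]
 [  0   0   0   0   0   0   0   0]
 [  0   0   0   0   0   0   0   0]
 [  0   0 109 285 250  66   0   0]
 [  0   0 113 322 283  76   0   0]
 [  0   0   0   0   0   0   0   0]
 [  0   0   0   0   0   0   0   0]
 [  0   0   0   0   0   0   0   0]
 [  0   0   0   0   0   0   0   0]]
scene 0.2 rows X -200..130 step33, cols Y step 50
[[  0   0   0   0   0   0   0   0]
 [  0   0   0   0   0   0   0   0]
 [  0   0   0   0   0   0   0   0]
 [  0   0   0   0   0   0   0   0]
 [  0   0   0   0   0   0   0   0]
 [  0   0   0   0   0   0   0   0]
 [  0   0   0   0   0   0   0   0]
 [
[... 1485 characters left out ...]
 0   0   0   0   0]
 [  0   0   0   0   0   0   0   0]
 [  0   0   0   0   0   0   0   0]
 [  0   0   0   0   0   0   0   0]
 [  0   0   0   0   0   0   0   0]
 [  0   0   0   0   0   0   0   0]
 [  0   0   0   0   4   0   0   0]
 [  0   0   0   0  25  26   0   0]
 [  0   0   0   0  75 308   0  84]]
side 0.3 rows X -200..130 step33, cols Y step 50
[[  0   0   0   0   0   0   0   0]
 [  0   0   0   0   0   0   0   0]
 [  0   0   0   0   0   0   0   0]
 [  0   0   0   0   0   0   0   0]
 [  0   0   0   0   0   0   0   0]
 [  0   0   0   0   0   0   0   0]
 [  0   0   0   0   0   0   0   0]
 [  0   0   0   0  30   0   0   0]
 [  0   0   0   0 225 245   3   0]
 [  0   0   0   0 539 943  50  97]]
```

Emit:
drive_tool:
  moves:
    - {"delta_pos":[0,0,-5],"turn":-0.15,"claw":0}
    - {"delta_pos":[0,0,-5],"turn":-0.158,"claw":0}
    - {"delta_pos":[0,0,0],"turn":0,"claw":0}

```text
time_s: 0.52
tcp_pos: [0.625, 0.0001, 0.2326]
ee_rot: [[0.301, -0.954, 0.0], [-0.954, -0.301, 0.0], [-0.0, -0.0, -1.0]]
wrist_force: [-0.0, -1.0, 0.2]
gripper_width: 0.745
gripper_force: 0.0
```

Emit:
drive_tool:
  moves:
    - {"delta_pos":[-20,12,0],"claw":0}
    - {"delta_pos":[-35,20,0],"claw":0}
    - {"delta_pos":[-40,22,0],"claw":0}
    - {"delta_pos":[-40,22,0],"claw":0}
    - {"delta_pos":[-35,20,0],"claw":0}
    - {"delta_pos":[-23,12,0],"claw":0}
    - {"delta_pos":[0,0,0],"claw":0}
    - {"delta_pos":[0,0,20],"claw":0}
    - {"delta_pos":[0,0,30],"claw":0}
    - {"delta_pos":[0,0,25],"claw":0}
    - {"delta_pos":[0,0,11],"claw":0}
    - {"delta_pos":[0,0,0],"claw":0}

```text
invalid input
```

```bash
cat > chk.py <<'E'
from h import *
import sys
tag=sys.argv[1]
F=np.array([.303,-.953]);Pp=np.array([.953,.303]);H=np.array([.485,.0825])
s=monitor.sense();d=np.array(s["tcp_pos"][:2])-H
print("tcp X,Y,z mm",(d@F*1e3).round(1),(d@Pp*1e3).round(1),round(s["tcp_pos"][2]*1e3,1),"F fwd/up",np.round([np.array(s["wrist_force"][:2])@F,s["wrist_force"][2]],2),"w",s["gripper_width"],s["time_s"])
for n in sys.argv[2:]:
    c=cap(n); save(c,n+tag); P=cloud(c); hsv=cv2.cvtColor(c["color"],cv2.COLOR_RGB2HSV)
    m=(cv2.erode(cv2.inRange(hsv,(3,150,80),(17,255,255)),np.ones((3,3)))>0)&(c["range_z"]>0)&(abs(P[...,0]-.49)<.14)&(abs(P[...,1]-.05)<.16)&(P[...,2]>.06)&(P[...,2]<.25)
    q=P[m]; q=np.c_[(q[:,:2]-H)@F,(q[:,:2]-H)@Pp,q[:,2]]*1e3
    if len(q)<30: print(n,"few",len(q)); continue
    w=np.linalg.svd(q-q.mean(0),full_matrices=False)[2][2]; w=w*np.sign(w[0]+1e-9)
    print(n,len(q),"angle deg from normal",np.degrees(np.arctan2(w[0],-w[2])).round(1),"X,Y,z pct",np.percentile(q,[1,50,99],axis=0).round(1).tolist())
E
python3 chk.py 1 side
```

```text
tcp X,Y,z mm 121.0 108.4 232.6 F fwd/up [0.92 0.22] w 0.7446864129550415 0.525
side 3791 angle deg from normal 111.1 X,Y,z pct [[-43.6, -59.5, 86.3], [-23.6, -2.2, 139.7], [-2.0, 59.8, 189.2]]
```

Emit:
drive_tool:
  moves:
    - {"delta_pos":[-20,12,0],"turn":0,"claw":0}
    - {"delta_pos":[-35,20,0],"turn":0,"claw":0}
    - {"delta_pos":[-40,22,0],"turn":0,"claw":0}
    - {"delta_pos":[-40,22,0],"turn":0,"claw":0}
    - {"delta_pos":[-35,20,0],"turn":0,"claw":0}
    - {"delta_pos":[-23,12,0],"turn":0,"claw":0}
    - {"delta_pos":[0,0,0],"turn":0,"claw":0}
    - {"delta_pos":[0,0,20],"turn":0,"claw":0}
    - {"delta_pos":[0,0,30],"turn":0,"claw":0}
    - {"delta_pos":[0,0,25],"turn":0,"claw":0}
    - {"delta_pos":[0,0,11],"turn":0,"claw":0}
    - {"delta_pos":[0,0,0],"turn":0,"claw":0}

```text
time_s: 2.08
tcp_pos: [0.4637, 0.1507, 0.1461]
ee_rot: [[0.302, -0.953, -0.001], [-0.953, -0.302, -0.001], [0.001, 0.001, -1.0]]
wrist_force: [-0.5, 0.7, 0.5]
gripper_width: 0.012
gripper_force: 0.0
```

```bash
python3 chk.py 2 side scene
```

```text
tcp X,Y,z mm -71.5 0.4 146.1 F fwd/up [-0.87  0.46] w 0.012210413981467412 2.075
side 3778 angle deg from normal 111.1 X,Y,z pct [[-43.6, -59.5, 86.0], [-23.6, -2.2, 139.6], [-2.2, 59.6, 189.2]]
scene 3053 angle deg from normal 111.4 X,Y,z pct [[-41.9, -60.9, 85.6], [-22.5, -5.7, 142.8], [-0.4, 58.5, 191.0]]
```

View pics/scene2.png

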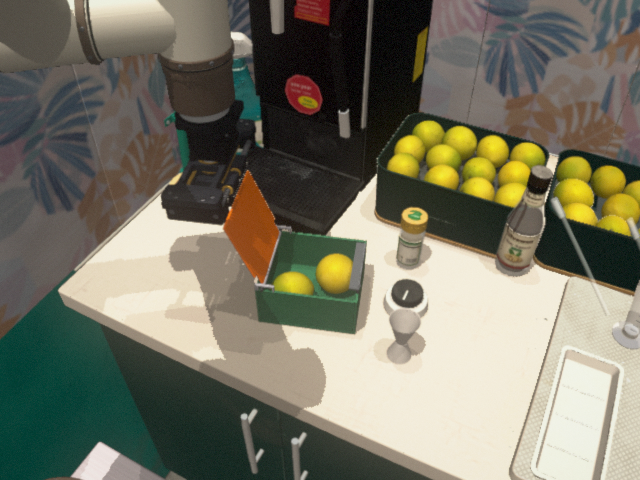

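The fingers are behind the lid (scene, about (215,215)) and nothing else has moved. Next is a gentle push forward.

Emit:
drive_tool:
  moves:
    - {"delta_pos":[8,0,0],"turn":0,"claw":0}
    - {"delta_pos":[8,0,0],"turn":0,"claw":0}
    - {"delta_pos":[7,0,0],"turn":0,"claw":0}
    - {"delta_pos":[7,0,0],"turn":0,"claw":0}
    - {"delta_pos":[7,0,0],"turn":0,"claw":0}
    - {"delta_pos":[7,0,0],"turn":0,"claw":0}
    - {"delta_pos":[7,0,0],"turn":0,"claw":0}
    - {"delta_pos":[0,0,0],"turn":0,"claw":0}

```text
time_s: 3.18
tcp_pos: [0.479, 0.102, 0.1464]
ee_rot: [[0.302, -0.953, -0.0], [-0.953, -0.302, -0.0], [0.0, 0.0, -1.0]]
wrist_force: [0.0, 0.1, 0.9]
gripper_width: 0.005
gripper_force: 0.0
```

```bash
python3 chk.py 3 side scene
```

```text
tcp X,Y,z mm -20.4 0.2 146.4 F fwd/up [-0.08  0.85] w 0.004546374684938168 3.175
side 3405 angle deg from normal 88.6 X,Y,z pct [[-2.3, -59.2, 86.4], [1.6, -2.3, 145.4], [5.6, 60.0, 197.7]]
scene 1029 angle deg from normal 88.8 X,Y,z pct [[2.7, -63.2, 91.6], [4.3, -13.5, 141.8], [5.7, 53.9, 197.8]]
```

Emit:
drive_tool:
  moves:
    - {"delta_pos":[8,0,0],"turn":0,"claw":0}
    - {"delta_pos":[8,0,0],"turn":0,"claw":0}
    - {"delta_pos":[8,0,0],"turn":0,"claw":0}
    - {"delta_pos":[8,0,1],"turn":0,"claw":0}
    - {"delta_pos":[6,0,3],"turn":0,"claw":0}
    - {"delta_pos":[6,0,3],"turn":0,"claw":0}
    - {"delta_pos":[6,0,2.5],"turn":0,"claw":0}
    - {"delta_pos":[6,0,2.5],"turn":0,"claw":0}
    - {"delta_pos":[6,0,2.5],"turn":0,"claw":0}
    - {"delta_pos":[0,0,0],"turn":0,"claw":0}

```text
time_s: 4.53
tcp_pos: [0.4978, 0.043, 0.1318]
ee_rot: [[0.303, -0.953, -0.0], [-0.953, -0.303, -0.0], [0.0, 0.001, -1.0]]
wrist_force: [0.2, -0.1, 0.5]
gripper_width: 0.007
gripper_force: 0.1
```

```bash
python3 chk.py 4 side scene
```

```text
tcp X,Y,z mm 41.5 0.3 131.8 F fwd/up [0.12 0.47] w 0.006609317390384893 4.525
side 468 angle deg from normal 44.8 X,Y,z pct [[17.4, -37.9, 94.8], [66.0, 15.7, 142.3], [87.4, 54.3, 164.0]]
scene 1656 angle deg from normal 44.8 X,Y,z pct [[5.8, -62.6, 84.6], [49.8, -28.2, 128.7], [86.5, 55.1, 165.0]]
```

View pics/side4.png

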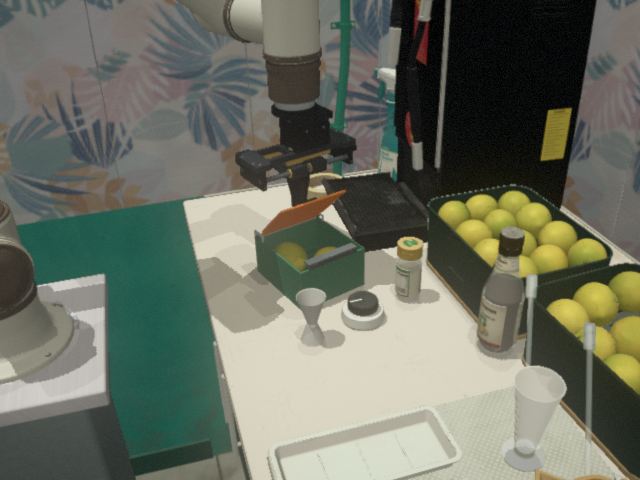

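At (305,210) in the side picture the lid is at 45°, with the fingers on its outer face and everything else untouched. I continue along the arc.

Emit:
drive_tool:
  moves:
    - {"delta_pos":[5.4,0,4.4],"turn":0,"claw":0}
    - {"delta_pos":[5.4,0,4.4],"turn":0,"claw":0}
    - {"delta_pos":[5.4,0,4.4],"turn":0,"claw":0}
    - {"delta_pos":[3.5,0,6.2],"turn":0,"claw":0}
    - {"delta_pos":[3.5,0,6.2],"turn":0,"claw":0}
    - {"delta_pos":[3.5,0,6.2],"turn":0,"claw":0}
    - {"delta_pos":[1,0,6],"turn":0,"claw":0}
    - {"delta_pos":[1,0,6],"turn":0,"claw":0}
    - {"delta_pos":[0.5,0,5],"turn":0,"claw":0}
    - {"delta_pos":[0,0,0],"turn":0,"claw":0}

```text
time_s: 5.88
tcp_pos: [0.5065, 0.0156, 0.0828]
ee_rot: [[0.303, -0.953, -0.001], [-0.953, -0.303, -0.0], [-0.0, 0.001, -1.0]]
wrist_force: [-0.4, -0.2, 0.9]
gripper_width: 0.002
gripper_force: 0.3
```

```bash
python3 chk.py 5 side scene
```

```text
tcp X,Y,z mm 70.2 0.2 82.8 F fwd/up [0.09 0.87] w 0.0018331923508411415 5.875
side 1541 angle deg from normal 2.5 X,Y,z pct [[9.9, -61.6, 79.5], [72.3, -19.9, 83.2], [118.2, 56.9, 86.6]]
scene 2164 angle deg from normal 2.9 X,Y,z pct [[7.1, -62.5, 78.2], [82.5, -35.2, 82.8], [120.9, 56.6, 86.4]]
```

Emit:
drive_tool:
  moves:
    - {"delta_pos":[0,0,2],"turn":0,"claw":0}
    - {"delta_pos":[0,0,2],"turn":0,"claw":0}
    - {"delta_pos":[0,0,0.5],"turn":0,"claw":0}
    - {"delta_pos":[0,0,0],"turn":0,"claw":0}

```text
time_s: 6.48
tcp_pos: [0.5067, 0.0157, 0.079]
ee_rot: [[0.303, -0.953, 0.0], [-0.953, -0.303, -0.0], [0.0, -0.0, -1.0]]
wrist_force: [-1.0, 0.3, 3.7]
gripper_width: 0.006
gripper_force: 1.9
```

```bash
python3 chk.py 6 side scene
```

```text
tcp X,Y,z mm 70.3 0.4 79.0 F fwd/up [-0.58  3.67] w 0.005821136806470548 6.475
side 1537 angle deg from normal 180.0 X,Y,z pct [[9.1, -60.8, 77.7], [67.0, -21.0, 80.0], [116.5, 57.6, 82.2]]
scene 2120 angle deg from normal 0.3 X,Y,z pct [[7.2, -62.3, 76.6], [83.7, -35.6, 79.1], [121.1, 57.3, 81.5]]
```

Emit:
drive_tool:
  moves:
    - {"delta_pos":[3,0,0.3],"turn":0,"claw":0}
    - {"delta_pos":[3,0,0],"turn":0,"claw":0}
    - {"delta_pos":[3,0,0],"turn":0,"claw":0}
    - {"delta_pos":[3,0,0],"turn":0,"claw":0}
    - {"delta_pos":[3,0,0],"turn":0,"claw":0}
    - {"delta_pos":[2,0,0],"turn":0,"claw":0}
    - {"delta_pos":[0,0,0],"turn":0,"claw":0}

```text
time_s: 7.45
tcp_pos: [0.5124, 0.0001, 0.0788]
ee_rot: [[0.303, -0.953, 0.002], [-0.953, -0.303, 0.001], [-0.001, -0.002, -1.0]]
wrist_force: [-1.7, 2.6, 6.3]
gripper_width: 0.005
gripper_force: 2.5
```

```bash
python3 chk.py 7 side scene
```

```text
tcp X,Y,z mm 86.9 1.2 78.8 F fwd/up [-3.   6.3] w 0.005047472021136386 7.45
side 1361 angle deg from normal 179.9 X,Y,z pct [[21.0, -61.2, 77.7], [72.0, -24.1, 80.0], [129.2, 58.4, 82.3]]
scene 1829 angle deg from normal 0.1 X,Y,z pct [[18.8, -62.7, 76.6], [73.1, -39.3, 79.1], [131.1, 54.1, 81.6]]
```

Emit:
drive_tool:
  moves:
    - {"delta_pos":[2.5,0,0],"turn":0,"claw":0}
    - {"delta_pos":[2.5,0,0],"turn":0,"claw":0}
    - {"delta_pos":[2,0,0],"turn":0,"claw":0}
    - {"delta_pos":[1.5,0,0],"turn":0,"claw":0}
    - {"delta_pos":[0,0,0],"turn":0,"claw":0}

```text
time_s: 8.18
tcp_pos: [0.515, -0.0084, 0.0787]
ee_rot: [[0.303, -0.953, 0.001], [-0.953, -0.303, 0.0], [-0.0, -0.001, -1.0]]
wrist_force: [-1.2, 2.9, 4.5]
gripper_width: 0.009
gripper_force: 2.6
```

```bash
python3 chk.py 8 side scene
```

```text
tcp X,Y,z mm 95.7 1.0 78.7 F fwd/up [-3.09  4.51] w 0.00896446818438871 8.175
side 1323 angle deg from normal 180.0 X,Y,z pct [[20.7, -61.3, 77.7], [72.6, -24.7, 80.0], [130.3, 58.8, 82.2]]
scene 1941 angle deg from normal 179.9 X,Y,z pct [[19.1, -62.1, 76.8], [60.5, -37.7, 79.1], [131.0, 51.6, 81.5]]
```

Emit:
drive_tool:
  moves:
    - {"delta_pos":[1,0,0],"turn":0,"claw":0}
    - {"delta_pos":[1,0,0],"turn":0,"claw":0}
    - {"delta_pos":[1,0,0],"turn":0,"claw":0}
    - {"delta_pos":[0,0,0],"turn":0,"claw":0}

```text
time_s: 8.78
tcp_pos: [0.5153, -0.0094, 0.0784]
ee_rot: [[0.303, -0.953, 0.001], [-0.953, -0.303, 0.003], [-0.003, -0.002, -1.0]]
wrist_force: [-4.0, 11.1, 5.2]
gripper_width: 0.005
gripper_force: 7.4
```

```bash
python3 chk.py 9 side scene; python3 -c "
import cv2,numpy as np
a=cv2.imread('pics/scene9.png')[200:340,230:400];b=cv2.imread('pics/side9.png')[180:310,240:390]
cv2.imwrite('pics/crop9.png',np.hstack([cv2.resize(a,(400,330)),cv2.resize(b,(380,330))]))"
```

```text
tcp X,Y,z mm 96.8 1.0 78.4 F fwd/up [-11.84   5.24] w 0.005079526977724267 8.775
side 1316 angle deg from normal 179.9 X,Y,z pct [[21.0, -61.5, 77.8], [72.1, -25.0, 79.9], [128.3, 58.3, 82.3]]
scene 1974 angle deg from normal 179.9 X,Y,z pct [[19.0, -62.6, 76.7], [58.9, -37.2, 79.1], [130.5, 52.6, 81.7]]
```

View pics/crop9.png

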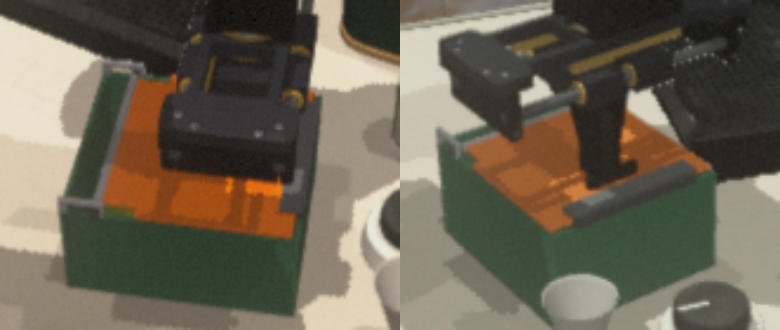

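The crops show the lid flat, its edge under the lip, and the fingertip against the rib. The 12 N resistance means the slide is on its forward stop. I ease the forward load slightly, then lift straight up.

Emit:
drive_tool:
  moves:
    - {"delta_pos":[-0.8,0,0],"turn":0,"claw":0}
    - {"delta_pos":[0,0,-1],"turn":0,"claw":0}
    - {"delta_pos":[0,0,-2],"turn":0,"claw":0}
    - {"delta_pos":[0,0,-4],"turn":0,"claw":0}
    - {"delta_pos":[0,0,-8],"turn":0,"claw":0}
    - {"delta_pos":[0,0,-20],"turn":0,"claw":0}
    - {"delta_pos":[0,0,-40],"turn":0,"claw":0}
    - {"delta_pos":[0,0,-45],"turn":0,"claw":0}
    - {"delta_pos":[0,0,-30],"turn":0,"claw":0}
    - {"delta_pos":[-40,0,0],"turn":0,"claw":0}
    - {"delta_pos":[-40,0,0],"turn":0,"claw":0}
    - {"delta_pos":[0,0,0],"turn":0,"claw":0}

```text
time_s: 10.38
tcp_pos: [0.49, 0.0666, 0.2279]
ee_rot: [[0.306, -0.952, -0.001], [-0.952, -0.306, -0.0], [0.0, 0.001, -1.0]]
wrist_force: [-1.3, -0.6, -0.5]
gripper_width: 0.007
gripper_force: 0.0
```

```bash
python3 chk.py 10 side scene; python3 -c "
import cv2,numpy as np
a=cv2.imread('pics/scene10.png')[190:370,230:440];b=cv2.imread('pics/side10.png')[180:350,240:440]
cv2.imwrite('pics/crop10.png',np.hstack([cv2.resize(a,(400,343)),cv2.resize(b,(400,343))]))"
```

```text
tcp X,Y,z mm 16.7 -0.0 227.9 F fwd/up [ 0.18 -0.54] w 0.007414106304775916 10.375
side 1753 angle deg from normal 1.3 X,Y,z pct [[21.9, -61.3, 78.8], [68.5, -8.2, 81.4], [128.5, 58.6, 84.0]]
scene 4059 angle deg from normal 1.4 X,Y,z pct [[19.5, -61.7, 77.6], [72.0, -6.3, 80.5], [128.5, 61.2, 83.5]]
```

View pics/crop10.png

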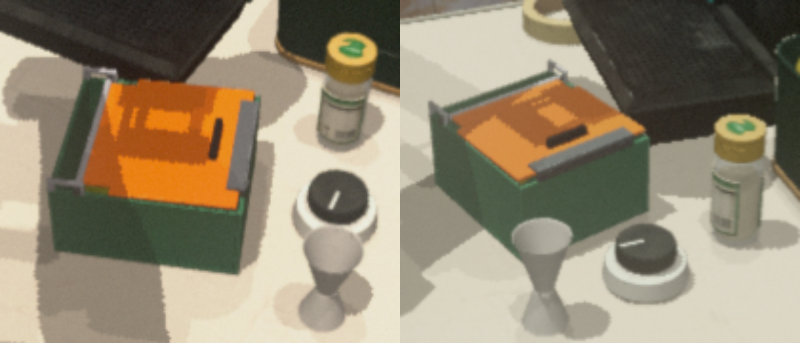

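The lid is tucked under the lip with its rib at (217,138) in the left crop. The hinge end stayed forward after the lift, and the jigger, timer and jar are untouched.

```bash
python3 -c "
from station import ticket
print(ticket.finish_job())"
```

```text
the job is handed in; nothing more can be done
None
```

The garnish box is closed and handed in: the lid lies under the steel lip, pushed forward by its rib until it stopped at about 12 N, and the jigger, spice jar and timer were not touched; the judge gave no verdict.

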